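Hold a collar down on a spring spindle so that its circlip groove is clear

TASK

Two steel collars stand on the bench; only one has a bore large enough to go over the upright spindle of the spring assembly, so find out which (look or try it on). Put that collar over the spindle onto the sprung seat and push it down 12 mm against the spring, so that the circlip groove of the spindle stands clear just above the collar, and finish while holding it pressed there in the gripper: do not let go, as a colleague is about to fit the circlip. The other collar ends on the bench, and the spanner, the nut and the tape are left alone.

Things in the scene. Friction and masses are not known exactly. Their poses are not given: they have to be found in the camera images.
- spring_fixture: spring assembly fixed to the bench, place and yaw vary: grey base plate 90x90x12 mm, round aluminium cup (60 mm wide at foot, 52 at top, up to 40 mm high), coil spring, sprung seat, upright steel spindle in the middle. Origin: centre of the base plate's underside on the spindle's axis, z up. Dark circlip groove 3 mm wide round the spindle, its centre 90 mm above the origin
- spindle_top (a point): centre of the spindle's tip, 118 mm above the base plate's underside. Spindle 20 mm in diameter, the last 6 mm tapering to 12 mm in diameter as a lead-in
- seat (a joint): travel in m of the sprung seat, a steel disc 36 mm in diameter, 6 mm thick, round the spindle: 0 as it stands, grows as it is pushed down, stop at 0.018. The spring pushes back with 3 N at first and 0.5 N more for each mm (9 N at 12 mm)
- seat_top (a point): centre of the seat's upper face, moves with it; unpressed it is 60 mm above the base plate's underside. A collar resting on it unpressed hides the groove (collar's top 6 mm above the groove's centre); at 12 mm of travel the collar's top is 6 mm below the groove's centre
- collar_a: loose plain steel collar (thick ring), 40 mm outside diameter, 36 mm high, 0.11 to 0.22 kg, standing upright on the bench, a dark grub screw in its side; origin at the centre of its underside, z along its axis. One of the two collars has a 23 mm bore and goes over the spindle; the other's bore is 16 mm
- collar_b: the other steel collar, outside and origin like collar_a; the places are swapped at random. The collar with the 16 mm bore stops on the spindle's nose with its underside about 115 mm above the fixture's origin
- spanner_small: loose bystander: chrome combination spanner, 149x19x8 mm, lying on the bench; leave alone
- hex_nut: loose bystander: large bright hex nut, 30x34x16 mm, lying flat on the bench; leave alone
- black_tape: loose bystander: roll of black tape, 64 mm across, 19 mm high, lying flat on the bench; leave alone
Not all that is in view belongs to the job. What is shaped like the collar_b but purple is not meant.

How it is judged (in metres and radians):
On the way:
1. the collar that fits is threaded over the spindle (horizontal distance between collar_a and spindle_top below 0.005 m and z of collar_a in the frame of spring_fixture below 0.105 m and angle between collar_a's own z axis and vertical below 0.15 rad), for 0.1 s.
At the end, for the whole second after the job is handed in: for the last second the large-bore collar is on the spindle (5 mm of its axis, tilt under 0.12 rad) and on the seat (within 6 mm), held by the fingers, pressing with over 4 N, seat travel 9 to 15 mm; the other collar rests on the bench (underside centre below 30 mm) (value of joint seat between 0.009 and 0.015 m and horizontal distance between collar_a and spindle_top below 0.005 m and distance between collar_a and seat_top below 0.006 m and angle between collar_a's own z axis and vertical below 0.12 rad and contact force between collar_a and spring_fixture above 4 N and contact force between the fingers and collar_a above 3 N and linear speed of collar_a below 0.01 m/s and height (world z) of collar_b below 0.03 m and linear speed of collar_b below 0.02 m/s); the arm keeps its last pose, push and grip.
It fails at once if the spanner, the nut or the tape is moved by more than 30 mm (distance of any of spanner_small, hex_nut, black_tape from where it was at the start of the episode above 0.03 m).
It also fails if it takes over 67 s, if anything falls off the work surface, if the arm or the gripper's body presses on something with over 40 N, if the wrist force passes 120 N, or if a joint passes its speed limit or range.

ROBOT

A 6-joint arm with a two-finger parallel gripper is mounted at the origin on a cart in front of the work surface, level with it; the furniture and walls round the work are solid. World frame = base frame: x ahead of the robot, y to its left, z up, the work surface at z = 0. Lengths are in mm, angles in rad, forces in N, time in s.
With the tool pointing down it reaches from about 350 to 875 mm from the base axis. Payload 4.2 kg.
Tool frame: the origin (TCP) lies midway between the tips of the shut fingers; the grasp point (between the pads) lies 19 mm behind it; z points along the fingers, y is the line along which they close (so a half turn about z gives the same grasp; the last joint's range is limited). The gripper opens to 85 mm and grips with 20 to 120 N. Pads are 22 mm wide; open, the fingers measure 114 mm over their backs; the gripper's body (76 mm by 85 mm) begins 54 mm behind the grasp point. The pads swing forward as they close: fully open they stand 13 mm farther back than shut.
Start: joints at [1.413, 0.385, 0.008, 0, -1.194, -0.259], TCP at [252.989, 571.485, 231.312] pointing down, gripper open.
Joint ranges: [-3.14, 3.14], [-1.21, 2.06], [-1.07, 1.41], [-3.16, 2.05], [-2.99, -0.16], [-3.1, 3.1]. Speed limits (rad/s): [2.79, 2.79, 3.14, 3.14, 3.14, 3.14].

INTERFACE

Orientations are given as a unit quaternion [x, y, z, w].
In Python, from bench import arm gives the robot as it stands. The module is installed in compiled form; this text tells all that it offers.
- The arm moves only by the shell command python3 -m handwheel 'ROWS' [OPENING]. ROWS is JSON, a list of rows, each an object of numbers: "x", "y", "z": the shift along the world's x, y, z each as a share of 20 cm, from -1 to 1; "ax", "ay", "az": the turn, a rotation vector about the world's x, y, z each as a share of 90 degrees, from -1 to 1. In form: [{"x": .., "y": .., "z": .., "ax": .., "ay": .., "az": ..}, ...]. A call has exactly 8 rows; each row shifts and turns the commanded pose from where the row before left it; what a row does not reach is not made up. A row lasts 1/10 s, in which the tool goes at most 50 mm and 8.59 degrees, less where a joint would pass 70% of its speed; a pose out of reach is approached as far as the arm can. A call with a number of a shift or a turn outside -1 to 1 is refused whole. A call with a gripper value outside its range is refused whole. OPENING is the opening, from -1 (shut) to 1 (fully open), set as the call begins (- or left out, the last holds). The fingers move at their own pace and stop on an object; the grip force is fixed at half the most. Time passes only in rows, so rows that do not move let the fingers close, or fill a call up. It gives the time, the measured TCP pose, the force, the opening and the grip force at its end, in the units of the state.
- arm.read_state(): the state, without advancing time (a new reading comes with each control period).
- arm.get_image(name): name is "scene" or "top" or "wrist"; returns the picture (480x640x3 uint8, red, green, blue); there is no depth.
- arm.camera_params(name): a dict with "K" (3x3 intrinsics, pixels), "position" and "orientation" of the camera in the world. Camera axes: x right, y down, z forward; pixel columns grow to the right and rows downward; lengths in mm; the calibration is good to about 2 mm. The wrist camera is an equidistant fisheye: a pixel r from the principal point sees the ray r / f radians off the axis. A picture is of the moment at which its call begins: read the wrist's pose just before it. camera_params takes no time and is no camera call; for the wrist camera it gives the pose at the moment of the call.
- arm.job_done(): hands the job in; it is judged then, once.
The state is a dict: "clock": time; "joints": joint angles; "joint_vel": joint speeds; "joint_efforts": joint torques, N m; "position": TCP position; "ee_rot": TCP orientation; "contact_force": force on the tool from outside, world axes, zero at the start; "wrist_torque": the same for the moment, N m; "gripper_width": finger opening in mm; "grasp_force": force on a finger pad.
Only numpy, scipy, OpenCV 4.12 (cv2) and the standard library are available. Lean on these libraries where they do the work, as an engineer would, in place of code of your own. Each camera call takes 0.05 s, during which the arm holds its last target. There are 200 camera calls.

## Working session

There is one attempt and no reset: what is moved stays moved. The work goes in short steps, Python scripts to look and compute and a shell command to move; the robot and the scene stay as the last step left them, time stands still between calls to the robot, and variables do not carry over. Pictures are saved under pics/ and viewed, at most 10 in all, crops included, and the job is handed in when it is done.

```bash
mkdir -p pics; cat > h.py <<'E'
import numpy as np, cv2
from scipy.spatial.transform import Rotation as R
from bench import arm
def ray(name,u,v,p=None):
    p=p or arm.camera_params(name);K=np.array(p["K"])
    d=np.array([(u-K[0,2])/K[0,0],(v-K[1,2])/K[1,1],1.])
    if name=="wrist":
        r=np.hypot(d[0],d[1]); d=np.array([d[0]/r*np.sin(r),d[1]/r*np.sin(r),np.cos(r)]) if r>1e-9 else np.array([0,0,1.])
    return np.array(p["position"]),R.from_quat(p["orientation"]).apply(d)
def at(name,u,v,z,p=None):
    o,d=ray(name,u,v,p); return (o+d*(z-o[2])/d[2]).round(1)
def proj(name,P,p=None):
    p=p or arm.camera_params(name);K=np.array(p["K"])
    c=R.from_quat(p["orientation"]).inv().apply(np.array(P,float)-np.array(p["position"]))
    if name=="wrist":
        r=np.hypot(c[0],c[1]);t=np.arctan2(r,c[2]);c=np.array([c[0]/r*t,c[1]/r*t,1])
    return (K@(c/c[2]))[:2].round(1)
E
python3 - <<'E'
from h import *
print(arm.read_state())
for n in ("scene","top"):
    cv2.imwrite(f"pics/{n}0.png",arm.get_image(n)[:,:,::-1]); print(n,arm.camera_params(n))
E
```

```text
{'clock': 0.0, 'joints': array([ 1.41260664e+00,  3.85569293e-01,  6.63957527e-03, -4.85523703e-04,
       -1.19398553e+00, -2.58591891e-01]), 'joint_vel': array([ 6.19304629e-04, -2.42022615e-04, -6.65158192e-04,  2.64464929e-05,
       -1.33777294e-03,  2.94387380e-04]), 'joint_efforts': array([-3.82333965e-04, -3.92287338e+01,  1.88397413e+01,  4.18623626e+00,
       -4.62192416e-03,  1.23204796e-06]), 'position': array([252.76857605, 570.98023931, 230.22126451]), 'ee_rot': array([ 9.78345997e-01, -2.06973276e-01, -1.72187506e-04,  1.06945002e-03]), 'contact_force': array([-0.0956673 ,  0.66371288,  0.16672778]), 'wrist_torque': array([-1.25921489e-02, -4.88227966e-05, -3.10951326e-02]), 'grasp_force': 0.0, 'gripper_width': 85.41909248538275}
scene {'K': array([[499.76842778,   0.        , 320.17396632],
       [  0.        , 499.76842778, 231.81777575],
       [  0.        ,   0.        ,   1.        ]]), 'position': array([-119.41382232,  691.43160906,  441.18747731]), 'orientation': array([-0.36591066,  0.74764374, -0.49921831,  0.24066429])}
top {'K': array([[481.34647016,   0.        , 312.08454638],
       [  0.        , 481.34647016, 239.64564471],
       [  0.        ,   0.        ,   1.        ]]), 'position': array([441.50961465, 212.66220246, 947.12672004]), 'orientation': array([-0.70159791,  0.71202315, -0.00271251,  0.02785759])}
```

View pics/scene0.png

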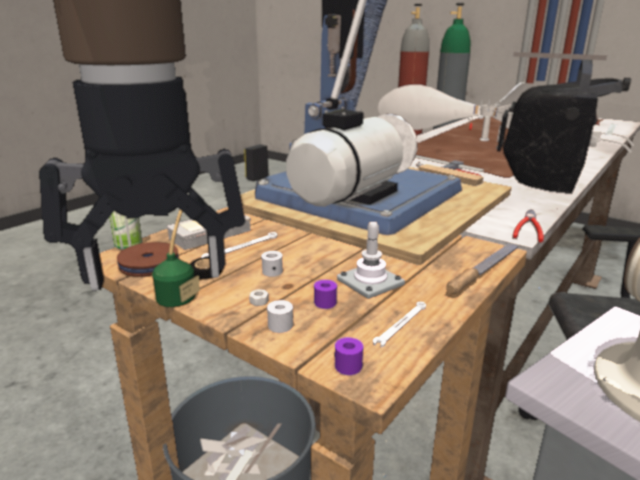

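View pics/top0.png

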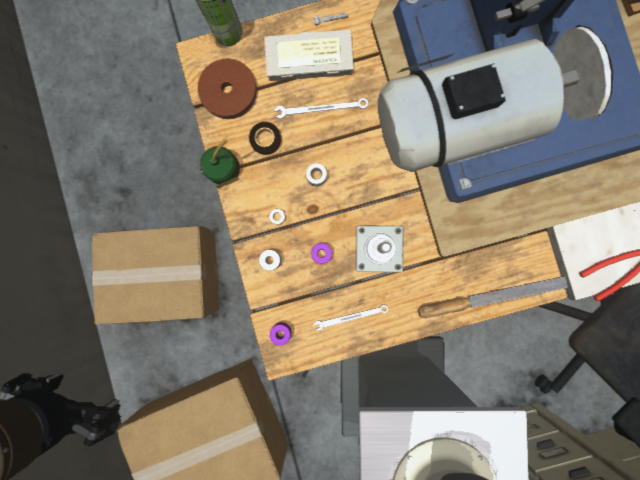

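The candidates in the top view are the steel rings at (317,174) and (269,260). The look-alikes are purple rings at (321,253) and (280,334), the nut at (277,216) and the tape at (264,138). The fixture is at (380,248). By the description I take the two steel rings, and next I compare their bores in a crop.

```bash
python3 - <<'E'
from h import *
im=cv2.imread("pics/top0.png")
f=lambda a,b,c,d,s:cv2.resize(im[b:d,a:c],None,fx=s,fy=s,interpolation=cv2.INTER_CUBIC)
A=f(297,154,337,194,7);B=f(249,240,289,280,7);C=f(352,218,412,278,280/60)
cv2.imwrite("pics/crop0.png",np.hstack([A,B,C])[:, :800])
for n,(u,v,z) in dict(c1=(317,174,36),c2=(269,260,36),nut=(277,216,16),p1=(321,253,36),p2=(280,334,36),spt=(384.5,247,118),base=(380,249,12)).items(): print(n,at("top",u,v,z))
E
```

```text
c1 [606.3 233.7  36. ]
c2 [443.8 327.2  36. ]
nut [529.2 313.2  16. ]
p1 [455.6 228.3  36. ]
p2 [304.2 307.8  36. ]
spt [463.1 117.8 118. ]
base [462.1 114.5  12. ]
```

View pics/crop0.png

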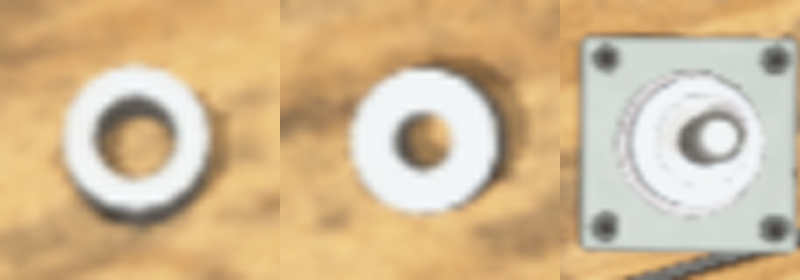

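Left crop: the ring at (317,174) has a wide bore (about 22 of 40 mm), so it fits. The ring at (269,260) has a bore of about 16 mm, so it stays where it is. I move towards the first ring.

```bash
python3 -m handwheel '[{"x":0.17,"y":-0.16},{"x":0.17,"y":-0.16},{"x":0.17,"y":-0.16},{"x":0.17,"y":-0.16},{"x":0.17,"y":-0.16},{"x":0.17,"y":-0.16},{"x":0.17,"y":-0.16},{"x":0.17,"y":-0.16}]' 1
python3 - <<'E'
from h import *
print(at("top",316.6,173.7,36),at("top",385.8,246.9,118),at("top",379.7,248.6,12))
E
```

```text
[606.9 234.4  36. ] [463.2 115.6 118. ] [462.9 115.   12. ]invalid input at $[0]: expected keys x, y, z, ax, ay, az
```

```bash
python3 -m handwheel '[{"x":0.17,"y":-0.16,"z":0,"ax":0,"ay":0,"az":0},{"x":0.17,"y":-0.16,"z":0,"ax":0,"ay":0,"az":0},{"x":0.17,"y":-0.16,"z":0,"ax":0,"ay":0,"az":0},{"x":0.17,"y":-0.16,"z":0,"ax":0,"ay":0,"az":0},{"x":0.17,"y":-0.16,"z":0,"ax":0,"ay":0,"az":0},{"x":0.17,"y":-0.16,"z":0,"ax":0,"ay":0,"az":0},{"x":0.17,"y":-0.16,"z":0,"ax":0,"ay":0,"az":0},{"x":0.17,"y":-0.16,"z":0,"ax":0,"ay":0,"az":0}]' 1
```

```text
clock: 0.9
position: [525.9, 313.9, 230.9]
ee_rot: [0.978, -0.207, -0.0, 0.0]
contact_force: [-0.1, 1.3, 0.9]
gripper_width: 85.2
grasp_force: 0.0
```

```bash
python3 -m handwheel '[{"x":0.135,"y":-0.133,"z":0,"ax":0,"ay":0,"az":0},{"x":0.135,"y":-0.133,"z":0,"ax":0,"ay":0,"az":0},{"x":0.135,"y":-0.133,"z":0,"ax":0,"ay":0,"az":0},{"x":0,"y":0,"z":-0.2,"ax":0,"ay":0,"az":0},{"x":0,"y":0,"z":-0.2,"ax":0,"ay":0,"az":0},{"x":0,"y":0,"z":-0.15,"ax":0,"ay":0,"az":0},{"x":0,"y":0,"z":0,"ax":0,"ay":0,"az":0},{"x":0,"y":0,"z":0,"ax":0,"ay":0,"az":0}]'
python3 - <<'E'
from h import *
s=arm.read_state();p=arm.camera_params("wrist");print(s["position"],p)
cv2.imwrite("pics/w1.png",arm.get_image("wrist")[:,:,::-1])
print(proj("wrist",[607,234.4,36],p),proj("wrist",[463,115,118],p))
import json;json.dump({k:np.array(v).tolist() for k,v in p.items()},open("p1.json","w"))
E
```

```text
clock: 1.7
position: [606.4, 235.7, 121.5]
ee_rot: [0.978, -0.207, 0.0, 0.0]
contact_force: [0.2, 0.1, -0.7]
gripper_width: 85.1
grasp_force: 0.0
[606.35107779 235.68214721 121.50493291] {'K': array([[371.64829954,   0.        , 320.35906417],
       [  0.        , 371.64829954, 233.1843    ],
       [  0.        ,   0.        ,   1.        ]]), 'position': array([679.12712294, 202.60762829, 264.74013216]), 'orientation': array([-0.53864334,  0.82746543,  0.13270195, -0.08691669])}
[320.2 238.1] [572.8 396.1]
```

View pics/w1.png

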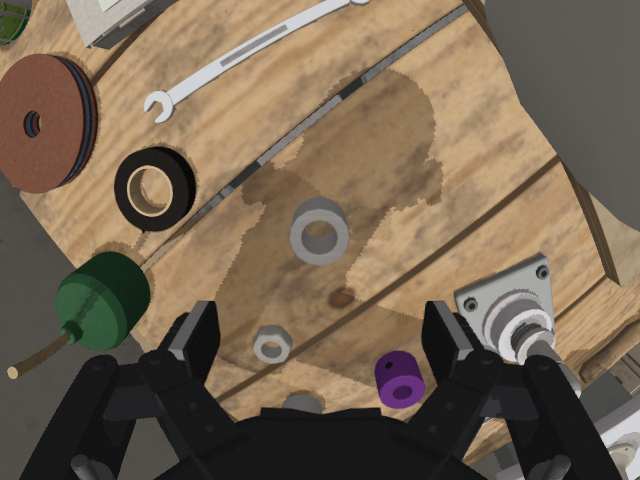

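The collar's top centre is at (320,237) against a predicted (320,238), so the estimate is good. I descend to about z=6 and grip.

```bash
python3 -m handwheel '[{"x":0,"y":-0.006,"z":-0.15,"ax":0,"ay":0,"az":0},{"x":0,"y":0,"z":-0.15,"ax":0,"ay":0,"az":0},{"x":0,"y":0,"z":-0.1,"ax":0,"ay":0,"az":0},{"x":0,"y":0,"z":-0.08,"ax":0,"ay":0,"az":0},{"x":0,"y":0,"z":-0.05,"ax":0,"ay":0,"az":0},{"x":0,"y":0,"z":-0.045,"ax":0,"ay":0,"az":0},{"x":0,"y":0,"z":0,"ax":0,"ay":0,"az":0},{"x":0,"y":0,"z":0,"ax":0,"ay":0,"az":0}]' 1
python3 -m handwheel '[{"x":0,"y":0,"z":0,"ax":0,"ay":0,"az":0},{"x":0,"y":0,"z":0,"ax":0,"ay":0,"az":0},{"x":0,"y":0,"z":0,"ax":0,"ay":0,"az":0},{"x":0,"y":0,"z":0,"ax":0,"ay":0,"az":0},{"x":0,"y":0,"z":0,"ax":0,"ay":0,"az":0},{"x":0,"y":0,"z":0,"ax":0,"ay":0,"az":0},{"x":0,"y":0,"z":0,"ax":0,"ay":0,"az":0},{"x":0,"y":0,"z":0,"ax":0,"ay":0,"az":0}]' -1
```

```text
clock: 2.55
position: [606.6, 234.9, 7.3]
ee_rot: [0.978, -0.207, 0.001, -0.001]
contact_force: [-0.2, 0.8, 0.2]
gripper_width: 85.4
grasp_force: 0.0
clock: 3.35
position: [606.6, 234.9, 7.3]
ee_rot: [0.978, -0.207, 0.001, -0.001]
contact_force: [-0.2, 1.2, 5.1]
gripper_width: 38.8
grasp_force: 60.5
```

```bash
python3 -m handwheel '[{"x":0,"y":0,"z":0.1,"ax":0,"ay":0,"az":0},{"x":0,"y":0,"z":0.2,"ax":0,"ay":0,"az":0},{"x":0,"y":0,"z":0.2,"ax":0,"ay":0,"az":0},{"x":0,"y":0,"z":0.2,"ax":0,"ay":0,"az":0},{"x":0,"y":0,"z":0.15,"ax":0,"ay":0,"az":0},{"x":-0.12,"y":-0.1,"z":0,"ax":0,"ay":0,"az":0},{"x":-0.12,"y":-0.1,"z":0,"ax":0,"ay":0,"az":0},{"x":0,"y":0,"z":0,"ax":0,"ay":0,"az":0}]'
python3 - <<'E'
from h import *
s=arm.read_state();p=arm.camera_params("wrist");print(s["position"])
w=arm.get_image("wrist")[:,:,::-1];cv2.imwrite("pics/w2.png",w)
print(proj("wrist",[463,115,118],p),proj("wrist",[463,115,118-6],p))
import json;json.dump({k:np.array(v).tolist() for k,v in p.items()},open("p2.json","w"))
E
```

```text
clock: 4.15
position: [554.0, 191.8, 175.3]
ee_rot: [0.978, -0.208, -0.002, 0.001]
contact_force: [-0.3, 0.1, -1.4]
gripper_width: 38.9
grasp_force: 60.7
[554.00761509 191.79429058 175.3011837 ]
[476.4 324.4] [473.4 319.9]
```

View pics/w2.png

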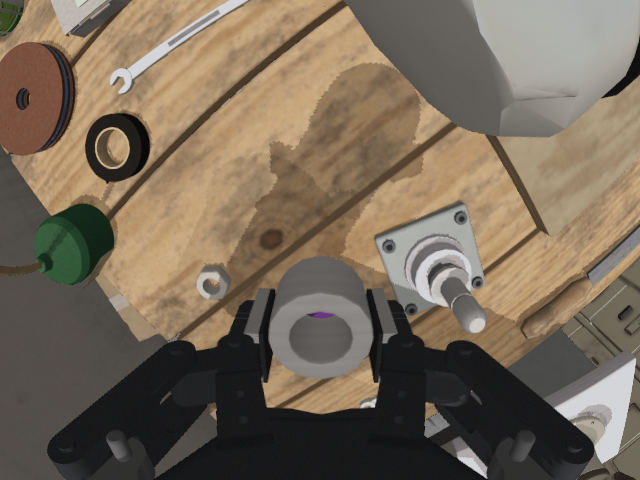

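The spindle tip is at (477,325) against a predicted (476,324). The collar's top ring is centred at about (320,338). I check that against its nominal position in the grip.

```bash
python3 - <<'E'
from h import *
import json;p=json.load(open("p2.json"))
print(proj("wrist",[554,191.8,204],p))
w=cv2.imread("pics/w2.png")[230:390,240:400]
cv2.imwrite("pics/w2c.png",cv2.resize(w,None,fx=3.5,fy=3.5,interpolation=cv2.INTER_CUBIC))
print(at("wrist",477,325,118,p))
E
```

```text
[318.1 341.6]
[462.3 114.7 118. ]
```

View pics/w2c.png

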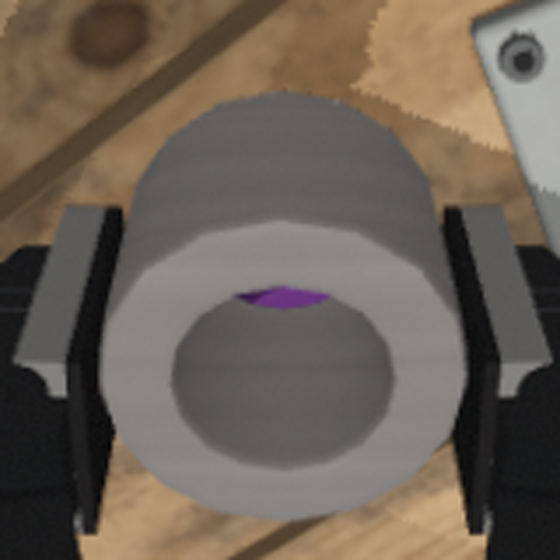

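```bash
python3 - <<'E'
from h import *
import json;p=json.load(open("p2.json"))
for z in (200,204,208):print(at("wrist",321.1,336.1,z,p)-np.array([554,191.8,z]))
E
python3 -m handwheel '[{"x":-0.12,"y":-0.1,"z":0,"ax":0,"ay":0,"az":0},{"x":-0.12,"y":-0.1,"z":0,"ax":0,"ay":0,"az":0},{"x":-0.12,"y":-0.1,"z":0,"ax":0,"ay":0,"az":0},{"x":-0.095,"y":-0.084,"z":0,"ax":0,"ay":0,"az":0},{"x":0,"y":0,"z":0,"ax":0,"ay":0,"az":0},{"x":0,"y":0,"z":0,"ax":0,"ay":0,"az":0},{"x":0,"y":0,"z":-0.1,"ax":0,"ay":0,"az":0},{"x":0,"y":0,"z":0,"ax":0,"ay":0,"az":0}]'
```

```text
[-0.7 -0.9  0. ]
[ 1.8 -2.   0. ]
[ 4.3 -3.1  0. ]
clock: 5.0
position: [466.4, 117.7, 154.1]
ee_rot: [0.978, -0.207, -0.002, 0.001]
contact_force: [-0.6, -0.5, -2.0]
gripper_width: 38.8
grasp_force: 60.8
```

```bash
python3 -m handwheel '[{"x":-0.022,"y":-0.009,"z":0,"ax":0,"ay":0,"az":0},{"x":0,"y":0,"z":0,"ax":0,"ay":0,"az":0},{"x":0,"y":0,"z":-0.04,"ax":0,"ay":0,"az":0},{"x":0,"y":0,"z":-0.04,"ax":0,"ay":0,"az":0},{"x":0,"y":0,"z":-0.04,"ax":0,"ay":0,"az":0},{"x":0,"y":0,"z":-0.04,"ax":0,"ay":0,"az":0},{"x":0,"y":0,"z":0,"ax":0,"ay":0,"az":0},{"x":0,"y":0,"z":0,"ax":0,"ay":0,"az":0}]'
python3 - <<'E'
from h import *
p=arm.camera_params("wrist");print(arm.read_state()["position"])
w=arm.get_image("wrist")[230:390,240:400,::-1]
cv2.imwrite("pics/w3c.png",cv2.resize(w,None,fx=3.5,fy=3.5,interpolation=cv2.INTER_CUBIC))
print((proj("wrist",[463,115,118],p)-[240,230])*3.5)
E
```

```text
clock: 5.8
position: [462.6, 115.8, 124.0]
ee_rot: [0.978, -0.207, -0.0, 0.0]
contact_force: [-0.2, 0.0, -1.5]
gripper_width: 38.7
grasp_force: 60.8
[462.60596553 115.82219116 124.04731557]
[278.6  231.35]
```

View pics/w3c.png

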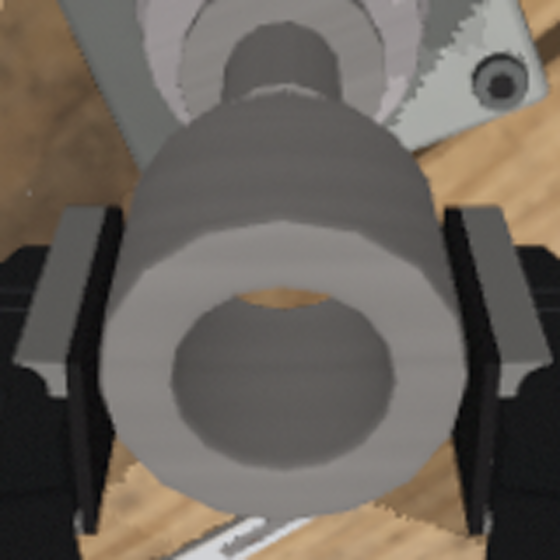

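The spindle at column 283 lines up with the collar's axis at 284, with the tip just under the collar. I lower gently.

```bash
python3 -m handwheel '[{"x":0,"y":0,"z":-0.01,"ax":0,"ay":0,"az":0},{"x":0,"y":0,"z":-0.01,"ax":0,"ay":0,"az":0},{"x":0,"y":0,"z":-0.01,"ax":0,"ay":0,"az":0},{"x":0,"y":0,"z":-0.01,"ax":0,"ay":0,"az":0},{"x":0,"y":0,"z":-0.01,"ax":0,"ay":0,"az":0},{"x":0,"y":0,"z":-0.01,"ax":0,"ay":0,"az":0},{"x":0,"y":0,"z":0,"ax":0,"ay":0,"az":0},{"x":0,"y":0,"z":0,"ax":0,"ay":0,"az":0}]'
```

```text
clock: 6.65
position: [462.6, 115.9, 112.3]
ee_rot: [0.978, -0.207, 0.0, 0.0]
contact_force: [0.5, -0.6, -1.3]
gripper_width: 38.9
grasp_force: 60.9
```

```bash
python3 -m handwheel '[{"x":0,"y":0,"z":-0.02,"ax":0,"ay":0,"az":0},{"x":0,"y":0,"z":-0.02,"ax":0,"ay":0,"az":0},{"x":0,"y":0,"z":-0.02,"ax":0,"ay":0,"az":0},{"x":0,"y":0,"z":-0.02,"ax":0,"ay":0,"az":0},{"x":0,"y":0,"z":-0.02,"ax":0,"ay":0,"az":0},{"x":0,"y":0,"z":-0.02,"ax":0,"ay":0,"az":0},{"x":0,"y":0,"z":-0.02,"ax":0,"ay":0,"az":0},{"x":0,"y":0,"z":0,"ax":0,"ay":0,"az":0}]'
python3 - <<'E'
from h import *
w=arm.get_image("wrist")[230:390,240:400,::-1]
cv2.imwrite("pics/w4c.png",cv2.resize(w,None,fx=3.5,fy=3.5,interpolation=cv2.INTER_CUBIC))
E
```

```text
clock: 7.45
position: [462.2, 115.7, 83.7]
ee_rot: [0.978, -0.207, -0.001, 0.0]
contact_force: [-0.1, -0.1, -2.1]
gripper_width: 39.2
grasp_force: 60.8
```

View pics/w4c.png

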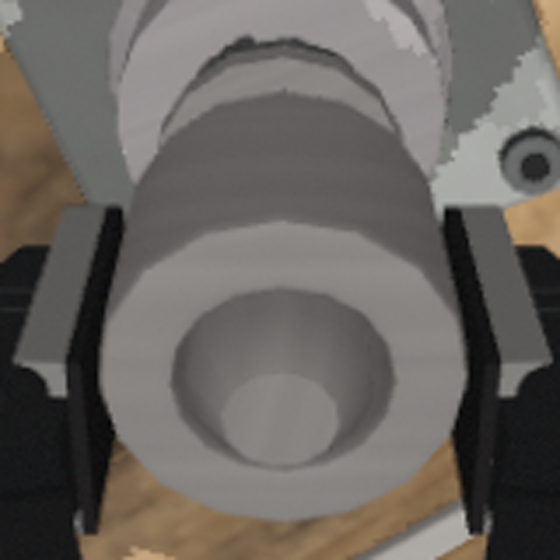

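Threaded: the spindle tip shows inside the bore at crop (281,420), with no side force. I go on to the seat.

```bash
python3 -m handwheel '[{"x":0,"y":0,"z":-0.015,"ax":0,"ay":0,"az":0},{"x":0,"y":0,"z":-0.015,"ax":0,"ay":0,"az":0},{"x":0,"y":0,"z":-0.015,"ax":0,"ay":0,"az":0},{"x":0,"y":0,"z":-0.015,"ax":0,"ay":0,"az":0},{"x":0,"y":0,"z":-0.015,"ax":0,"ay":0,"az":0},{"x":0,"y":0,"z":-0.015,"ax":0,"ay":0,"az":0},{"x":0,"y":0,"z":0,"ax":0,"ay":0,"az":0},{"x":0,"y":0,"z":0,"ax":0,"ay":0,"az":0}]'
```

```text
clock: 8.3
position: [462.6, 115.9, 66.5]
ee_rot: [0.978, -0.207, -0.0, 0.0]
contact_force: [-0.1, 0.2, 1.2]
gripper_width: 38.9
grasp_force: 61.1
```

```bash
python3 -m handwheel '[{"x":0,"y":0,"z":-0.01,"ax":0,"ay":0,"az":0},{"x":0,"y":0,"z":-0.01,"ax":0,"ay":0,"az":0},{"x":0,"y":0,"z":-0.01,"ax":0,"ay":0,"az":0},{"x":0,"y":0,"z":-0.01,"ax":0,"ay":0,"az":0},{"x":0,"y":0,"z":0,"ax":0,"ay":0,"az":0},{"x":0,"y":0,"z":0,"ax":0,"ay":0,"az":0},{"x":0,"y":0,"z":0,"ax":0,"ay":0,"az":0},{"x":0,"y":0,"z":0,"ax":0,"ay":0,"az":0}]'
```

```text
clock: 9.1
position: [462.7, 115.9, 58.5]
ee_rot: [0.978, -0.207, 0.0, -0.0]
contact_force: [-2.1, 0.4, 4.4]
gripper_width: 38.6
grasp_force: 61.4
```

```bash
python3 -m handwheel '[{"x":0,"y":0,"z":-0.009,"ax":0,"ay":0,"az":0},{"x":0,"y":0,"z":-0.009,"ax":0,"ay":0,"az":0},{"x":0,"y":0,"z":0,"ax":0,"ay":0,"az":0},{"x":0,"y":0,"z":0,"ax":0,"ay":0,"az":0},{"x":0,"y":0,"z":0,"ax":0,"ay":0,"az":0},{"x":0,"y":0,"z":0,"ax":0,"ay":0,"az":0},{"x":0,"y":0,"z":0,"ax":0,"ay":0,"az":0},{"x":0,"y":0,"z":0,"ax":0,"ay":0,"az":0}]'
python3 - <<'E'
from h import *
F=[];
for i in range(6):
    w=arm.get_image("scene" if i<5 else "wrist");s=arm.read_state();F.append(np.r_[s["contact_force"],s["position"]])
    if i==4: a=w
print(np.mean(F,0).round(2))
u,v=proj("scene",[463,115,80]).astype(int)
a=cv2.resize(a[v-55:v+55,u-55:u+55],(400,400),interpolation=cv2.INTER_CUBIC);b=cv2.resize(w[230:390,240:400],(400,400))
cv2.imwrite("pics/f.png",np.hstack([a,b])[:,:,::-1])
E
```

```text
clock: 9.9
position: [462.7, 115.9, 55.2]
ee_rot: [0.978, -0.207, 0.0, 0.0]
contact_force: [-2.6, -0.8, 7.3]
gripper_width: 38.7
grasp_force: 61.5
[ -2.69  -0.55   6.98 462.7  115.9   55.15]
```

View pics/f.png

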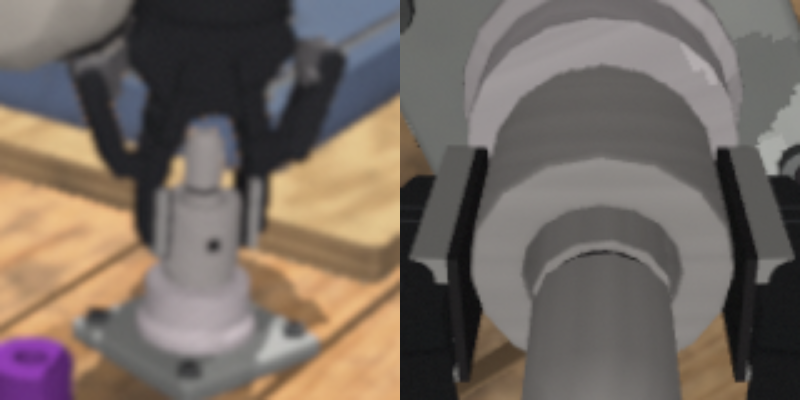

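The collar is on the seat with the groove clear above it (crop 600,252), a net push of about 8.7 N and about 12 mm of travel. I hand it in.

```bash
python3 -c "
from bench import arm
print(arm.job_done())"
```

```text
the job is handed in; nothing more can be done
None
```

I put the large-bore collar over the spindle and handed the job in with it still gripped and pressed about 12 mm down on the sprung seat (about 8.7 N), the circlip groove clear above it; the other collar and the bystanders were not touched, and the hand-in returned no verdict.

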